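# Dock the grow-lamp switch box and try its pull knob

### The job

Put the grow lamp's switch box into its steel bench bracket, knob over the low front lip, flat on the bracket's floor, and let go of it. Then try the switch: pull the knob out until it snaps to its outer stop, let go so that it is seen to stay out, and push it back fully home, leaving the box in the bracket. Leave the other loose things on the bench where they are.

Things in the scene. Friction and masses are not known exactly. Their poses are not given: they have to be found in the camera images.
- switch_box: Loose plastic switch box 100 (its x) x 56 (y) x 66 mm high, about 0.65 kg, a round metal push-pull knob on its -x end face. Origin: centre of its underside; z up. Starts upright on the bench, knob home. Grip it across its 56 mm width, 40 to 50 mm above its underside, so that the fingertips clear the bracket's rims.
- knob_grip (a point): Centre of the knob's head; moves with the knob. Head: disc 28 mm across, 14 mm thick, axis along the box's x, 36 mm above the box's underside (42 mm above the bench when docked), on a 12 mm stem. At home it lies 77 mm from the box's centre along the box's -x (head's back 20 mm off the end face); out, 93 mm.
- knob (a joint): Travel of the knob in m along the box's -x: 0 = home (off), 0.016 = out at its detent (on). A spring makes both ends stable: some 6 to 8 N starts it from either end, and past the middle (8 mm) it snaps on to the other end. Outside the bracket the box may slide instead; in it the box first slides up to 8 mm until the lip or back wall holds it.
- bracket: Steel sheet tray screwed to the bench. Origin: centre of its underside, z up. Floor 6 mm thick; inside 108 (x) x 64 (y) mm: 4 mm play round the box. Side rims and front lip (-x end) reach 22 mm above the bench, their tops flared out 5 mm; back wall (+x) 51 mm. Docked, the box's axes lie along the bracket's, knob end over the front lip. Screw tabs stick out 25 mm on the long sides, 4 mm thick.
- weeder: Bystander: stainless steel hand weeder with a wooden handle, 265 mm long (x) and 28 mm high, lying on the bench. Origin under its middle.
- slate_pot: Bystander: square slate-grey ceramic pot 90 x 90 x 85 mm high. Origin: centre of its underside.
- clay_pot: Bystander: small round terracotta pot, 74 mm across, 62 mm high. Origin: centre of its underside.
- cloche: Bystander: glass cloche bell, 176 mm across, 219 mm high. Origin: centre of its underside.
- feed_bottle: Bystander: white bottle, 64 mm across, 160 mm high. Origin: centre of its underside.
Things that resemble listed ones, but are neither listed nor needed, are in the scene too. There is more than one size of the bracket; the job needs the middle-sized.

How it is judged (in metres and radians):
On the way, in this order (a step that is already met when the one before it is completed fails the run):
1. the switch box stands flat in the bracket, knob over the front lip and still home, and is let go (x of switch_box in the frame of bracket between -0.008 and 0.008 m and y of switch_box in the frame of bracket between -0.008 and 0.008 m and z of switch_box in the frame of bracket between 0.003 and 0.009 m and angle between the x axis of switch_box and the x axis of bracket, either way round below 0.15 rad and angle between switch_box's own z axis and vertical below 0.06 rad and x of knob_grip in the frame of bracket below -0.05 m and contact force between the fingers and switch_box below 0.1 N and value of joint knob below 0.003 m), for 0.2 s.
2. with the box in the bracket the knob is out at its detent and let go (x of switch_box in the frame of bracket between -0.008 and 0.008 m and y of switch_box in the frame of bracket between -0.008 and 0.008 m and z of switch_box in the frame of bracket between 0.003 and 0.009 m and angle between the x axis of switch_box and the x axis of bracket, either way round below 0.15 rad and angle between switch_box's own z axis and vertical below 0.06 rad and x of knob_grip in the frame of bracket below -0.05 m and contact force between the fingers and switch_box below 0.1 N and value of joint knob above 0.0135 m), for 0.2 s.
At the end, for the whole second after the job is handed in: The switch box is at rest, flat in the bracket with its knob over the front lip (within 8 mm of the bracket's centre each way, 0.15 rad of its axes and 0.06 rad of upright), the knob within 2 mm of fully home, nothing touching it (x of switch_box in the frame of bracket between -0.008 and 0.008 m and y of switch_box in the frame of bracket between -0.008 and 0.008 m and z of switch_box in the frame of bracket between 0.003 and 0.009 m and angle between the x axis of switch_box and the x axis of bracket, either way round below 0.15 rad and angle between switch_box's own z axis and vertical below 0.06 rad and x of knob_grip in the frame of bracket below -0.05 m and contact force between the fingers and switch_box below 0.1 N and value of joint knob below 0.002 m and linear speed of switch_box below 0.01 m/s).
It fails at once if a bystander is moved by more than 30 mm (distance of any of weeder, slate_pot, clay_pot, cloche, feed_bottle from where it was at the start of the episode above 0.03 m).
It also fails if it takes over 72 s, if anything falls off the work surface, if the arm or the gripper's body presses on something with over 40 N, if the wrist force passes 120 N, or if a joint passes its speed limit or range.

### The arm

A 6-joint arm with a two-finger parallel gripper is mounted at the origin on the work surface. World frame = base frame: x ahead of the robot, y to its left, z up, the work surface at z = 0. Lengths are in mm, angles in rad, forces in N, time in s.
With the tool pointing down it reaches from about 275 to 1000 mm from the base axis. Payload 8.4 kg.
Tool frame: the origin (TCP) lies on the mounting face of the last link; the fingertips stand 173 mm ahead of it and the grasp point (between the pads) lies 155 mm ahead of it; z points along the fingers, y is the direction in which the jaws open and shut (so a half turn about z gives the same grasp; the last joint's range is limited). The gripper opens to 85 mm and grips with 20 to 120 N. Pads are 22 mm wide; open, the fingers measure 114 mm over their backs; the gripper's body (76 mm by 85 mm) begins 54 mm behind the grasp point. The pads swing forward as they close: fully open they stand 13 mm farther back than shut.
Start: joints at [-1.35, 0.353, 1.633, -0, 1.155, -0.002], TCP at [138.099, -609.556, 404.681] pointing down, gripper open.
Joint ranges: [-2.63, 2.63], [-0.92, 2.1], [0.06, 2.66], [-1.3, 4.44], [0, 2.69], [-3.02, 3.02]. Speed limits (rad/s): [2.22, 2.22, 2.79, 3.14, 3.14, 3.14].

### API

Orientations are given as [roll, pitch, yaw] about the fixed x, y, z axes, in that order (R = Rz(yaw) Ry(pitch) Rx(roll)).
In Python, from rig import r, grab_frame, spotter gives the robot as it stands.
- The arm moves only by the tool apply_moves, never from a script. Its argument "motion" is text: rows parted by semicolons, each of 5 numbers parted by spaces: the opening, from -1 (shut) to 1 (fully open), then the shift along the tool's x, y, z as a fraction of full scale, then the turn about the tool's z as a fraction of full scale. In form: hand x y z twist; .... A call has 1 to 20 rows; each row is the pose to reach, as a shift and turn from the pose commanded when the call began, along the tool's axes at that moment, turning the shorter way round; what a row does not reach only later rows make up. Full scale, the value 1, is 1 m for a shift and pi rad for a turn. A row lasts 1/12 s, in which the tool goes at most 41.7 mm and 7.16 degrees, less where a joint would pass 70% of its speed; a pose out of reach is approached as far as the arm can. A call with a number of a shift or a turn outside -1 to 1 is refused whole. A call with a gripper value outside its range is refused whole. The fingers move at their own pace and stop on an object; "squeeze" is the grip in N (left out, the last holds). Time passes only in rows, so rows that repeat a pose let the fingers close. It gives the time, the measured TCP pose, the force and the opening at its end, in the units of the state.
- r.sense(): the state, without advancing time (a new reading comes with each control period).
- grab_frame(name): name is "scene" or "top" or "wrist"; returns a dict with "img" (384x512x3 uint8, red, green, blue), "fx", "fy", "cx", "cy" (pixels), "dist_coeffs" ([k1, k2, p1, p2, k3] as OpenCV has them; the pictures are not rectified), "R" (3x3) and "t" (3): a world point X has camera coordinates R X + t. Camera axes: x right, y down, z forward; pixel columns grow to the right and rows downward; lengths in mm; the calibration is good to about 2 mm. A picture is of the moment at which its call begins. There is no depth.
- r.sign_off(): hands the job in, once; it reports no verdict.
Trained networks look in the newest picture that a camera, given by its name, has taken for a name from the list of things; names that differ only in an ending like _2 or _b are one class to them, and where a whole thing is asked for, a point or a joint stands for the part that bears it (a point fixed in the world has none). Each returns a list of dicts, best first, with "conf" (0 to 1); they miss things now and then, are a little off and sometimes report something else, mostly with a low value. They report only what shows in the picture. A call takes as long as a camera call. They do not tell look-alikes from the thing itself.
- spotter.boxes_of(query, camera): "point" ([x, y, z] in mm, in world coordinates, good to about 4 mm: the middle of the surface that is visible of it).
- spotter.place_of(query, camera): "point" ([x, y, z] in mm, in world coordinates, good to about 4 mm: a listed point, or the origin of a listed thing).
The state is a dict: "clock": time; "qpos": joint angles; "qvel": joint speeds; "joint_efforts": joint torques, N m; "eef_pos": TCP position; "tcp_rot": TCP orientation; "contact_force": force on the tool from outside, world axes, zero at the start; "wrist_torque": the same for the moment, N m; "opening": opening from 0.0 (shut) to 1.0 (fully open).
Only numpy, scipy, OpenCV 4.12 (cv2) and the standard library are available. Lean on these libraries where they do the work, as an engineer would, in place of code of your own. Each camera call takes 0.05 s, during which the arm holds its last target.

## Working session

There is one attempt and no reset: what is moved stays moved. The work goes in short steps, Python scripts to look and compute and a tool call to move; the robot and the scene stay as the last step left them, time stands still between calls to the robot, and variables do not carry over. Pictures are saved under pics/ and viewed, and the job is handed in when it is done.

Besides the shell and the picture viewer there is one more tool, called after "Call:" as name(argument=value, ...), one argument or row to a line, values as JSON. apply_moves: Moves the arm, as the interface text tells. Its arguments: {"type":"object","properties":{"motion":{"type":"string"},"squeeze":{"type":"number"}},"required":["motion"]}

```bash
ls; mkdir -p pics
python3 - <<'E'
from rig import r, grab_frame, spotter
import cv2
print(r.sense())
for n in ("scene","top","wrist"):
    f=grab_frame(n); cv2.imwrite(f"pics/{n}0.png",f["img"][:,:,::-1])
    print(n,{k:(v.tolist() if hasattr(v,'tolist') else v) for k,v in f.items() if k!="img"})
E
```

```text
pics
{'clock': 0.0, 'qpos': array([-1.35035829e+00,  3.53642187e-01,  1.63414467e+00,  1.02068612e-06,
        1.15521282e+00, -2.41123118e-03]), 'qvel': array([-0.00165291, -0.00107388, -0.00102647,  0.00170748, -0.00124524,
       -0.00089181]), 'joint_efforts': array([ 2.60324166e-03, -6.05242109e+01, -3.42068267e+01,  2.92411969e-04,
        9.26928129e-03, -5.13749546e-05]), 'eef_pos': array([ 138.07111015, -609.30968539,  403.96073461]), 'tcp_rot': array([-3.14018564e+00, -4.32586488e-06,  2.22848848e-01]), 'contact_force': array([ 0.19819194, -0.08955002, -0.52887416]), 'wrist_torque': array([-0.04350731,  0.03725937, -0.06041681]), 'opening': 1.0008562633315807}
scene {'fx': 357.3013874430953, 'fy': 357.3013874430953, 'cx': 257.43327397405056, 'cy': 188.21764577210084, 'dist_coeffs': [-0.030165576045832917, 0.0, 0.0, 0.0, 0.0], 'R': [[0.5679647704051549, 0.8230199585575241, 0.00735985017448219], [0.5927083834892894, -0.40279004427166537, -0.6974646603069887], [-0.5710628614435831, 0.40049760055660905, -0.7165813842322906]], 't': [-342.06438037705163, -270.32240223085785, 1488
[... 195 characters left out ...]
15218292411887, -0.9999702466593756, 0.0032081939307049144], [-0.9902868382168322, -0.0073927329571917165, -0.13884280879445374], [0.13886239507807505, -0.0022030196119995, -0.9903092355106914]], 't': [26.408618984813838, 550.7104200232186, 1817.4672402012222]}
wrist {'fx': 291.8762481099307, 'fy': 291.8762481099307, 'cx': 254.32255041544516, 'cy': 193.68280038319807, 'dist_coeffs': [-0.0641785730220604, 0.0, 0.0, 0.0, 0.0], 'R': [[0.22093155958882393, -0.9752889793461034, -0.0008079255456423696], [-0.9367504672260962, -0.21243188031315924, 0.27815689525573106], [-0.2714549836148566, -0.06069681204686942, -0.9605353137068967]], 't': [-624.13972578668, -37.75904321338682, 377.96550782903904]}
```

View pics/scene0.png

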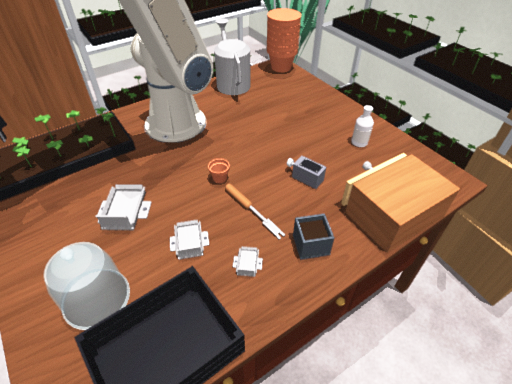

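View pics/top0.png

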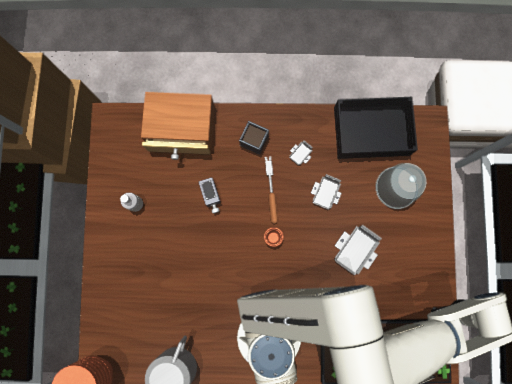

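View pics/wrist0.png

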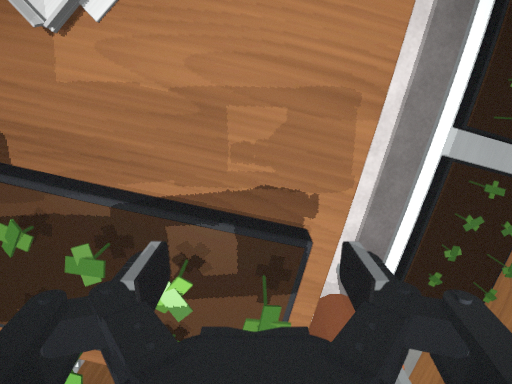

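Run:
```python
from rig import r, grab_frame, spotter
for c in ("top","scene"):
  grab_frame(c)
  for q in ("switch_box","knob_grip","bracket","weeder","slate_pot","clay_pot","cloche","feed_bottle"):
    print(c,q,[(d["conf"].__round__(2),[round(v) for v in d["point"]]) for d in spotter.place_of(q,c)])
print(r.sense()['clock'])
```

```text
top switch_box [(0.75, [569, 238, -1])]
top knob_grip [(0.62, [494, 217, 39])]
top bracket [(0.85, [343, -345, 0]), (0.76, [572, -230, 2]), (0.6, [735, -127, -2])]
top weeder [(0.65, [576, -7, -1])]
top slate_pot [(0.79, [784, 68, 2]), (0.34, [571, -229, 2])]
top clay_pot [(0.63, [386, -12, 0])]
top cloche [(0.8, [590, -519, 5]), (0.2, [490, 215, 39])]
top feed_bottle [(0.66, [522, 542, 2])]
scene switch_box [(0.65, [564, 241, 1])]
scene knob_grip [(0.58, [497, 219, 36])]
scene bracket [(0.93, [734, -129, 2]), (0.71, [342, -345, -1]), (0.58, [572, -230, -1])]
scene weeder [(0.75, [579, -7, -1])]
scene slate_pot [(0.59, [787, 65, -3])]
scene clay_pot [(0.96, [388, -19, -4])]
scene cloche [(0.64, [597, -520, 1])]
scene feed_bottle [(0.57, [519, 545, -1])]
1.05
```

Switch box candidates: the box at top (209,192), and the drawer's knob at top (176,157), which is only the cabinet's. Bracket candidates: large at top (357,250), middle at (326,192), small at (300,152). I choose the box at (209,192) and the bracket at (326,192), and check both close up.

Run:
```python
from rig import r, grab_frame, spotter
import cv2, numpy as np
f=grab_frame("top"); im=f["img"][:,:,::-1]
a=cv2.resize(im[165:219,299:353],(390,390),interpolation=cv2.INTER_CUBIC)
b=cv2.resize(im[165:219,182:236],(390,390),interpolation=cv2.INTER_CUBIC)
cv2.imwrite("pics/crop_top.png",np.hstack([a,b]))
g=grab_frame("scene"); im=g["img"][:,:,::-1]
a=cv2.resize(im[214:268,162:216],(390,390),interpolation=cv2.INTER_CUBIC)
b=cv2.resize(im[145:199,278:332],(390,390),interpolation=cv2.INTER_CUBIC)
cv2.imwrite("pics/crop_scene.png",np.hstack([a,b]))
```

```text
(no output)
```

View pics/crop_top.png

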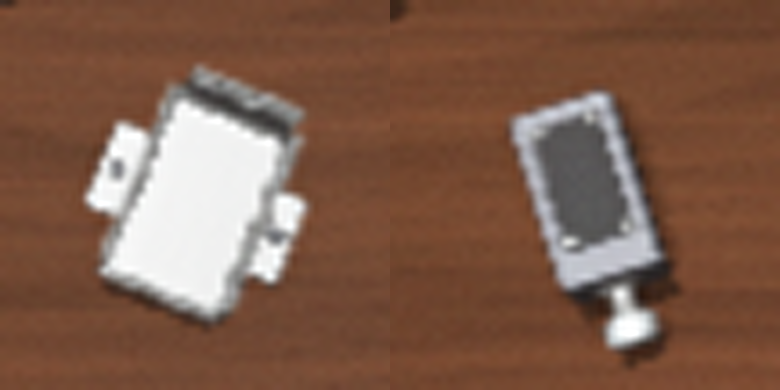

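View pics/crop_scene.png

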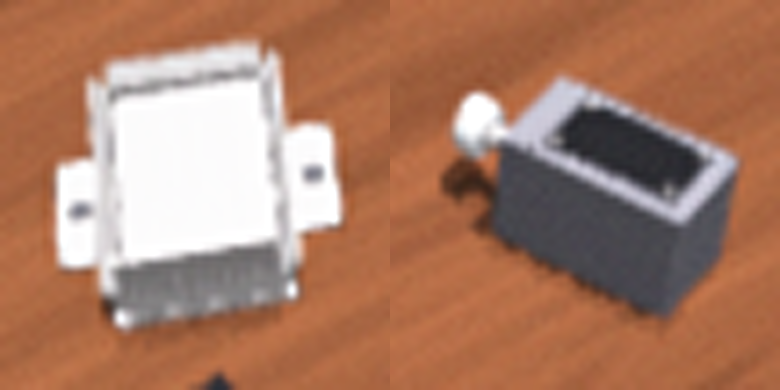

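The middle bracket has its back wall away from the robot, at crop (245,100), and its low lip nearer, at (160,300). The box's knob, at crop (630,325), points toward the robot. I'll take a closer look with the wrist camera over the bracket.

```bash
cat > h.py <<'E'
from rig import r, grab_frame, spotter
import cv2, numpy as np
from scipy.spatial.transform import Rotation as Ro
def pose():
    s=r.sense(); return np.array(s["eef_pos"]),Ro.from_euler("xyz",s["tcp_rot"]).as_matrix(),s
def go(target,yaw,ref=None):
    """fractions to get TCP to target (mm) with yaw; ref commanded pose else measured"""
    p,R,s=pose()
    d=R.T@(np.array(target)-p)/1000
    y=np.arctan2(R[1,0],R[0,0]); t=-(yaw-y); t=(t+np.pi)%(2*np.pi)-np.pi
    print("from",p.round(1),"yaw",round(y,4),"-> x y z twist:",d.round(4),round(t/np.pi,4),"rows>=",round(max(np.linalg.norm(d)*1000/41.7,abs(t)/.125),1),"clock",s["clock"])
def K(f): return np.array([[f["fx"],0,f["cx"]],[0,f["fy"],f["cy"]],[0,0,1]])
def proj(f,X):
    rv=cv2.Rodrigues(np.array(f["R"]))[0]
    return cv2.projectPoints(np.array(X,float).reshape(-1,3),rv,np.array(f["t"],float),K(f),np.array(f["dist_coeffs"]))[0][:,0]
def unproj(f,uv,z):
    n=cv2.undistortPoints(np.array(uv,float).reshape(-1,1,2),K(f),np.array(f["dist_coeffs"]))[:,0]
    R=np.array(f["R"]);c=-R.T@np.array(f["t"])
    d=np.c_[n,np.ones(len(n))]@R
    return c+d*((z-c[2])/d[:,2])[:,None]
def save(f,name,crop=None,k=1):
    im=f["img"][:,:,::-1]
    if crop: u0,u1,v0,v1=crop; im=im[v0:v1,u0:u1]
    cv2.imwrite("pics/"+name,cv2.resize(im,None,fx=k,fy=k,interpolation=cv2.INTER_CUBIC))
E
python3 - <<'E'
from h import *
go([536,-213,380],-0.45)
E
```

```text
from [ 138.1 -609.6  404.7] yaw 0.2228 -> x y z twist: [ 0.4757 -0.2989  0.0247] 0.2141 rows>= 13.5 clock 1.15
```

Call:
apply_moves(
  motion="1 0.476 -0.299 0.025 0.214; 1 0.476 -0.299 0.025 0.214; 1 0.476 -0.299 0.025 0.214; 1 0.476 -0.299 0.025 0.214; 1 0.476 -0.299 0.025 0.214; 1 0.476 -0.299 0.025 0.214; 1 0.476 -0.299 0.025 0.214; 1 0.476 -0.299 0.025 0.214; 1 0.476 -0.299 0.025 0.214; 1 0.476 -0.299 0.025 0.214; 1 0.476 -0.299 0.025 0.214; 1 0.476 -0.299 0.025 0.214; 1 0.476 -0.299 0.025 0.214; 1 0.476 -0.299 0.025 0.214; 1 0.476 -0.299 0.025 0.214; 1 0.476 -0.299 0.025 0.214; 1 0.476 -0.299 0.025 0.214; 1 0.476 -0.299 0.025 0.214",
  squeeze=40,
)

```text
clock: 2.65
eef_pos: [535.6, -213.5, 379.7]
tcp_rot: [3.141, 0.0, -0.45]
contact_force: [-0.1, 0.6, -0.2]
opening: 1.002
```

Run:
```python
from h import *
print(pose()[0],pose()[2]['clock'],pose()[2]['qpos'])
f=grab_frame("wrist"); save(f,"w1.png",None,1.5)
for q in ("bracket",): print([(round(d["conf"],2),np.round(d["point"],1)) for d in spotter.place_of(q,"wrist")])
import pickle; pickle.dump(f,open("w1.pkl","wb"))
```

```text
[ 535.57674401 -213.48774623  379.69053689] 2.65 [-3.81821548e-01  3.03873781e-01  1.76387734e+00 -3.48790730e-04
  1.07412785e+00  1.63950179e+00]
[(0.95, array([ 734.7, -124.6,    2.6])), (0.72, array([ 3.407e+02, -3.418e+02, -1.000e-01])), (0.56, array([ 571.7, -220.8,    2.4]))]
```

View pics/w1.png

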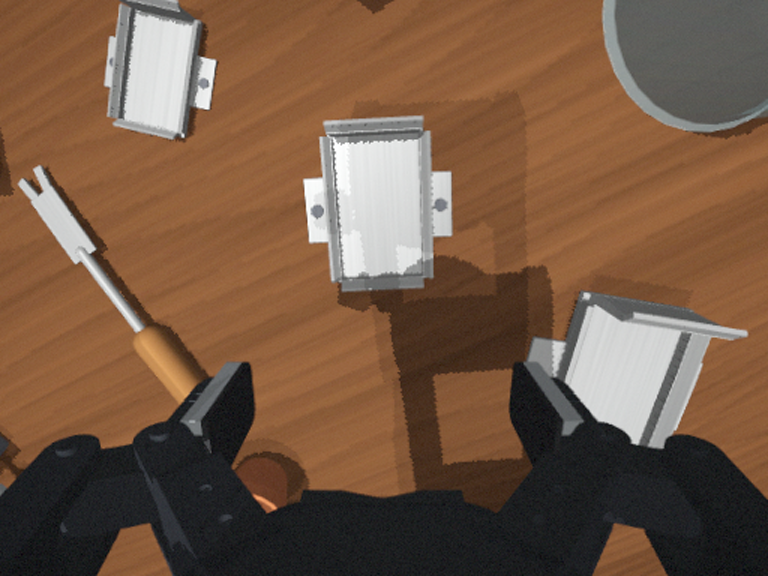

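The wrist picture shows the middle bracket at (380,205) of 768x576, with the small one at (155,70) and the large one at (650,370). I'll overlay a wireframe of the known dimensions to measure its pose.

```bash
cat >> h.py <<'E'
def T(x,y,yaw,P):
    P=np.array(P,float).reshape(-1,3); c,s=np.cos(yaw),np.sin(yaw)
    return np.c_[x+c*P[:,0]-s*P[:,1], y+s*P[:,0]+c*P[:,1], P[:,2]]
def rect(a,b,z): return [[a,b,z],[a,-b,z],[-a,-b,z],[-a,b,z]]
def overlay(f,x,y,yaw,polys,name,crop,k):
    u0,u1,v0,v1=crop
    im=cv2.resize(np.ascontiguousarray(f["img"][v0:v1,u0:u1,::-1]),None,fx=k,fy=k,interpolation=cv2.INTER_CUBIC)
    for P,col in polys:
        uv=(proj(f,T(x,y,yaw,P))-[u0,v0]+.5)*k-.5
        cv2.polylines(im,[np.round(uv).astype(np.int32)],True,col,1)
    cv2.imwrite("pics/"+name,im)
brk=[(rect(54,32,6),(0,0,255)),([[-54,32,22],[54,32,22]],(0,255,0)),([[-54,-32,22],[54,-32,22]],(0,255,0)),([[-54,32,22],[-54,-32,22]],(255,0,0)),([[54,32,51],[54,-32,51]],(255,0,255))]
E
python3 - <<'E'
from h import *
import pickle; f=pickle.load(open("w1.pkl","rb"))
overlay(f,572,-230,-.45,brk,"ov1.png",(195,310,70,200),4.6)
E
```

```text
(no output)
```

View pics/ov1.png

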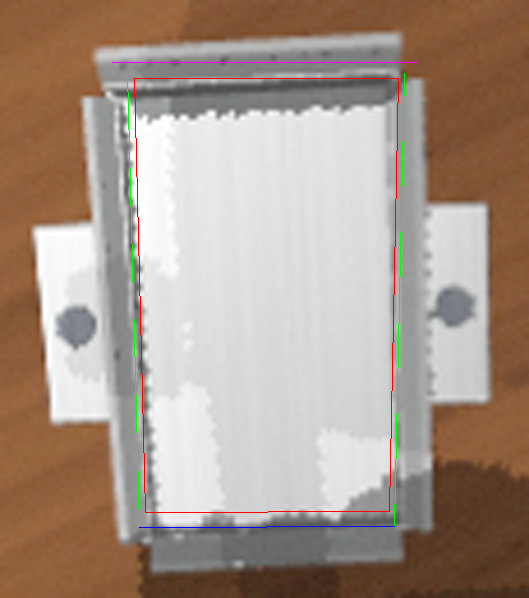

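```bash
cat >> h.py <<'E'
from scipy.optimize import least_squares
E
python3 - <<'E'
from h import *
import pickle; f=pickle.load(open("w1.pkl","rb"))
px=np.array([[85,97],[425,80],[432,530],[122,543]])
uv=(px+.5)/4.6-.5+[195,70]
w=unproj(f,uv,22); print(w.round(1))
m=w.mean(0); print(m, np.linalg.norm(w[0]-w[3]),np.linalg.norm(w[1]-w[2]),np.linalg.norm(w[0]-w[1]),np.linalg.norm(w[3]-w[2]))
d=(w[0]-w[3])+(w[1]-w[2]); e=(w[0]-w[1])+(w[3]-w[2]);print(np.arctan2(d[1],d[0]),np.arctan2(-e[0],e[1]))
# screws at z=4
s=unproj(f,(np.array([[76,326],[455,306]])+.5)/4.6-.5+[195,70],4);print(s.round(1),s.mean(0),np.arctan2(-(s[0]-s[1])[0],(s[0]-s[1])[1]))
yaw=np.arctan2(d[1],d[0])
b2=brk+[(rect(54,38,22),(255,255,0))]
overlay(f,m[0],m[1],-.40,b2,"ov2.png",(195,310,70,200),4.6)
E
```

```text
[[ 634.1 -213.5   22. ]
 [ 603.2 -286.    22. ]
 [ 504.4 -243.6   22. ]
 [ 535.4 -171.9   22. ]]
[ 569.30141479 -228.74276498   22.        ] 107.18336890455313 107.5074352954863 78.79021067624257 78.09118193596102
-0.4023868022044868 -0.4051791574061647
[[ 587.8 -183.8    4. ]
 [ 550.4 -272.7    4. ]] [ 569.1239096  -228.24577799    4.        ] -0.398359873172859
```

View pics/ov2.png

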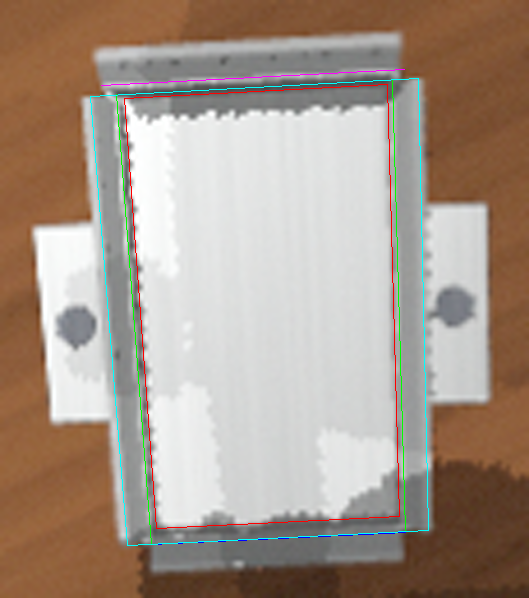

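Bracket pose is (569, -228.5), yaw -0.402, and three features agree on it to within about 1 mm. Next, the box.

Run:
```python
from h import *
go([529,228,380],0.30)
```

```text
from [ 535.6 -213.7  379.8] yaw -0.451 -> x y z twist: [-1.984e-01 -3.947e-01 -2.000e-04] -0.2391 rows>= 10.6 clock 2.75
```

Call:
apply_moves(
  motion="1 -0.198 -0.395 0 -0.239; 1 -0.198 -0.395 0 -0.239; 1 -0.198 -0.395 0 -0.239; 1 -0.198 -0.395 0 -0.239; 1 -0.198 -0.395 0 -0.239; 1 -0.198 -0.395 0 -0.239; 1 -0.198 -0.395 0 -0.239; 1 -0.198 -0.395 0 -0.239; 1 -0.198 -0.395 0 -0.239; 1 -0.198 -0.395 0 -0.239; 1 -0.198 -0.395 0 -0.239; 1 -0.198 -0.395 0 -0.239; 1 -0.198 -0.395 0 -0.239; 1 -0.198 -0.395 0 -0.239; 1 -0.198 -0.395 0 -0.239",
)

```text
clock: 4.0
eef_pos: [529.7, 227.5, 379.7]
tcp_rot: [3.141, 0.0, 0.3]
contact_force: [0.1, 0.1, -0.2]
opening: 0.996
```

Run:
```python
from h import *
import pickle
print(pose()[0],pose()[2]['clock'],pose()[2]['tcp_rot'])
f=grab_frame("wrist"); pickle.dump(f,open("w2.pkl","wb"))
for q in ("switch_box","knob_grip"): print([(round(d["conf"],2),np.round(d["point"],1)) for d in spotter.place_of(q,"wrist")])
save(f,"w2.png",None,1.5)
c=proj(f,[[567,240,33]])[0].astype(int);print(c)
box=[(rect(50,28,66),(0,0,255)),(rect(50,28,0),(0,255,0)),([[-50,0,36],[-84,0,36]],(255,0,0))]
overlay(f,567,240,.30,box,"ov3.png",(195,310,50,200),4)
```

```text
[529.6759798  227.52374238 379.67559449] 4.0 [3.14126079e+00 3.33315067e-04 2.99742340e-01]
[(0.57, array([570.1, 238.3,   1.3])), (0.21, array([491.8, 216.2,  30.8]))]
[]
[253 137]
```

View pics/ov3.png

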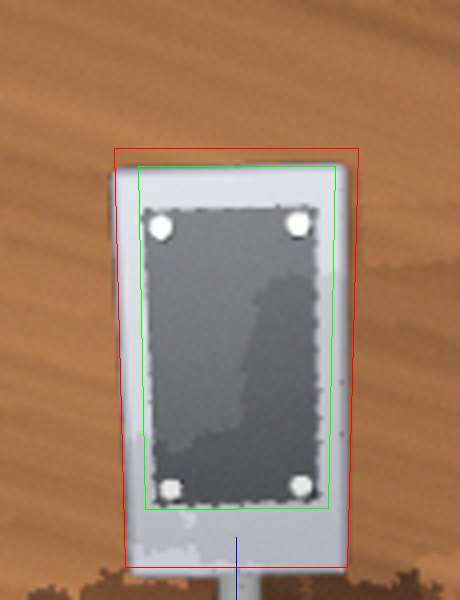

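View pics/w2.png

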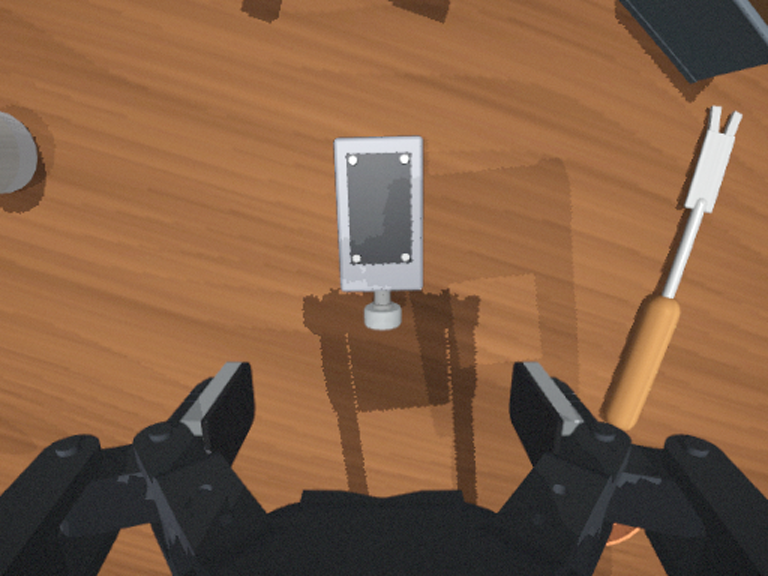

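Run:
```python
from h import *
import pickle; f=pickle.load(open("w2.pkl","rb"))
o=[195,50]
px=np.array([[114,172],[347,164],[348,573],[132,574]])
w=unproj(f,(px+.5)/4-.5+o,66); print(w.round(1))
m=w.mean(0); print(m, np.linalg.norm(w[0]-w[3]),np.linalg.norm(w[1]-w[2]),np.linalg.norm(w[0]-w[1]),np.linalg.norm(w[3]-w[2]))
d=(w[0]-w[3])+(w[1]-w[2]); e=(w[0]-w[1])+(w[3]-w[2]);print(np.arctan2(d[1],d[0]),np.arctan2(-e[0],e[1]))
s=unproj(f,(np.array([[160,227],[298,223],[301,486],[170,489]])+.5)/4-.5+o,66);print(s.mean(0))
d=(s[0]-s[3])+(s[1]-s[2]); e=(s[0]-s[1])+(s[3]-s[2]);print(np.arctan2(d[1],d[0]),np.arctan2(-e[0],e[1]))
k=unproj(f,(np.array([[382,305]])+.5)/1.5-.5,50);print("knob",k, "dir",np.arctan2(*(m-k[0])[[1,0]]))
yaw=np.arctan2(d[1],d[0])
box=[(rect(50,28,66),(0,0,255)),(rect(50,28,0),(0,255,0)),([[-70,14,36],[-84,14,36],[-84,-14,36],[-70,-14,36]],(255,0,0))]
overlay(f,m[0],m[1],.327,box,"ov4.png",(195,310,50,240),3)
```

```text
[[601.4 280.1  66. ]
 [619.  229.2  66. ]
 [526.  197.8  66. ]
 [509.7 249.7  66. ]]
[564.03635079 239.2092332   66.        ] 96.60651422210441 98.12911741358683 53.78474073710729 54.447202077751726
0.32266783202723903 0.3182391470239895
[568.26150147 241.28793638  66.        ]
0.32324829933928684 0.3251373285549773
knob [[502.56920615 219.15081737  50.        ]] dir 0.3154320525547514
```

View pics/ov4.png

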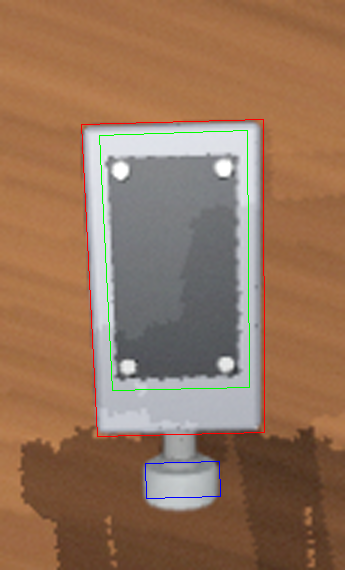

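Run:
```python
from h import *
go([564,239.2,280],0.321); go([564,239.2,198],0.321)
```

```text
from [529.8 227.8 379.8] yaw 0.2996 -> x y z twist: [ 0.0361 -0.0008  0.0998] -0.0068 rows>= 2.5 clock 4.15
from [529.8 227.8 379.8] yaw 0.2996 -> x y z twist: [ 0.0361 -0.0008  0.1818] -0.0068 rows>= 4.4 clock 4.15
```

Call:
apply_moves(
  motion="1 0.036 -0.001 0.1 -0.007; 1 0.036 -0.001 0.1 -0.007; 1 0.036 -0.001 0.1 -0.007; 1 0.036 -0.001 0.12 -0.007; 1 0.036 -0.001 0.14 -0.007; 1 0.036 -0.001 0.16 -0.007; 1 0.036 -0.001 0.182 -0.007; 1 0.036 -0.001 0.182 -0.007; 1 0.036 -0.001 0.182 -0.007; 1 0.036 -0.001 0.182 -0.007",
)

```text
clock: 4.98
eef_pos: [564.2, 240.5, 198.7]
tcp_rot: [-3.142, -0.001, 0.323]
contact_force: [1.0, 0.4, -0.5]
opening: 1.004
```

Run:
```python
from h import *
f=grab_frame("wrist"); save(f,"w3.png",None,1.5)
f=grab_frame("scene"); save(f,"s3.png",(250,380,110,220),5)
```

```text
(no output)
```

View pics/w3.png

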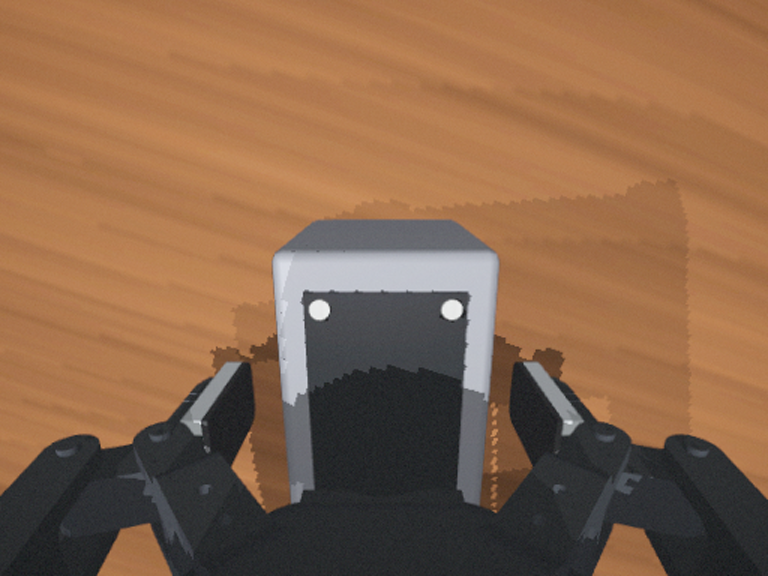

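View pics/s3.png

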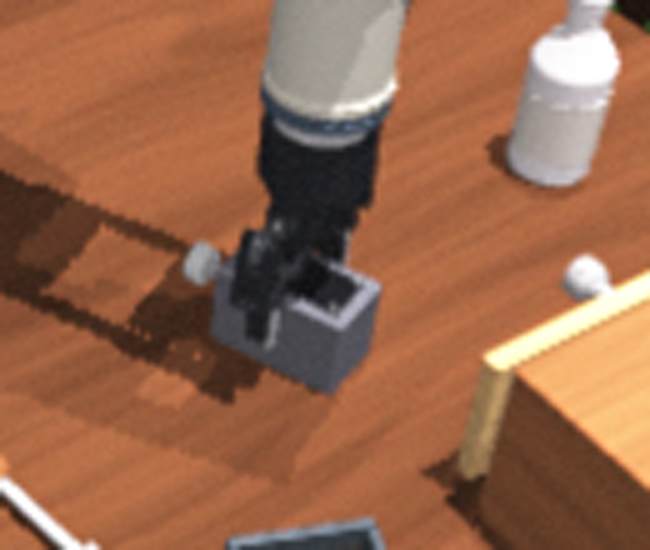

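The box is centred between the open fingers, with its edges at columns 275 and 497 and the fingers at 245 and 515. I'll check its far edge against the estimate.

Run:
```python
from h import *
f=grab_frame("wrist")
w=unproj(f,(np.array([[273,254],[499,254]])+.5)/1.5-.5,65);p,R,s=pose()
print((w-p)@R, s["tcp_rot"],p)
```

```text
[[ 48.24498821 -26.55602263 134.37060524]
 [ 48.23665781  27.96820887 134.3608444 ]] [-3.14141399e+00 -2.34942316e-03  3.23208493e-01] [564.27371841 240.80118645 199.25213999]
```

Call:
apply_moves(
  motion="-1 0 0 0 0; -1 0 0 0 0; -1 0 0 0 0; -1 0 0 0 0; -1 0 0 0 0; -1 0 0 0 0; -1 0 0 0 0; -1 0 0 0 0; -1 0 0 0 0; -1 0 0 -0.02 0; -1 0 0 -0.05 0; -1 0 0 -0.09 0; -1 0 0 -0.13 0; -1 0 0 -0.13 0; -1 0 0 -0.13 0",
  squeeze=70,
)

```text
clock: 6.38
eef_pos: [564.0, 240.9, 329.5]
tcp_rot: [-3.141, -0.004, 0.323]
contact_force: [-0.7, 0.3, -7.2]
opening: 0.647
```

Run:
```python
from h import *
import pickle
f=grab_frame("wrist"); save(f,"w4.png",None,1.5);pickle.dump(f,open("w4.pkl","wb"))
p,R,s=pose(); print(p,s["tcp_rot"],s["opening"],s["contact_force"])
f=grab_frame("scene"); save(f,"s4.png",(250,380,90,200),5)
# target: box centre = grasp - 1.0 along tool x
by=-0.402
go([569.2,-228.5,330],by); go([569.2,-228.5,300],by)
```

```text
[563.07300829 240.44514844 327.24076807] [3.14155495e+00 5.49264356e-04 3.23346642e-01] 0.6451559575382049 [-1.22493319  0.62088101 -8.30212129]
from [562.6 240.3 325.9] yaw 0.3234 -> x y z twist: [-0.1427  0.4466 -0.0035] 0.2309 rows>= 11.2 clock 6.4833
from [562.6 240.3 325.9] yaw 0.3234 -> x y z twist: [-0.1426  0.4466  0.0265] 0.2309 rows>= 11.3 clock 6.4833
```

View pics/w4.png

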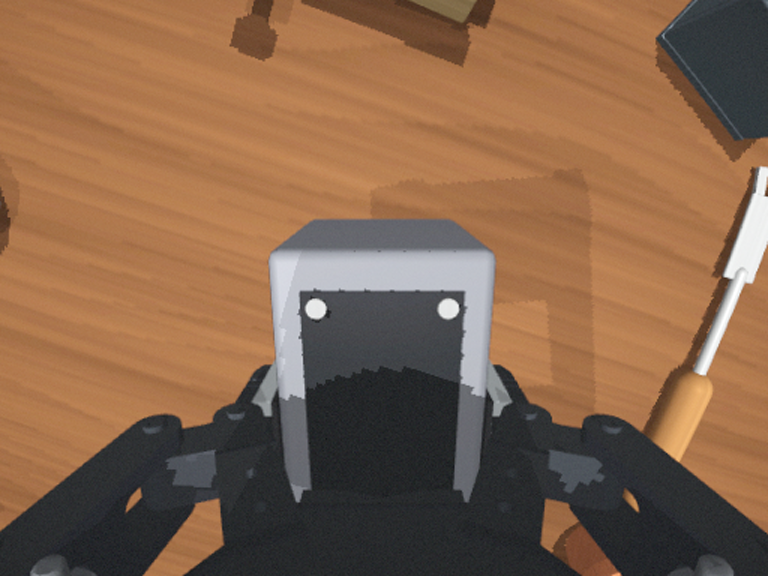

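View pics/s4.png

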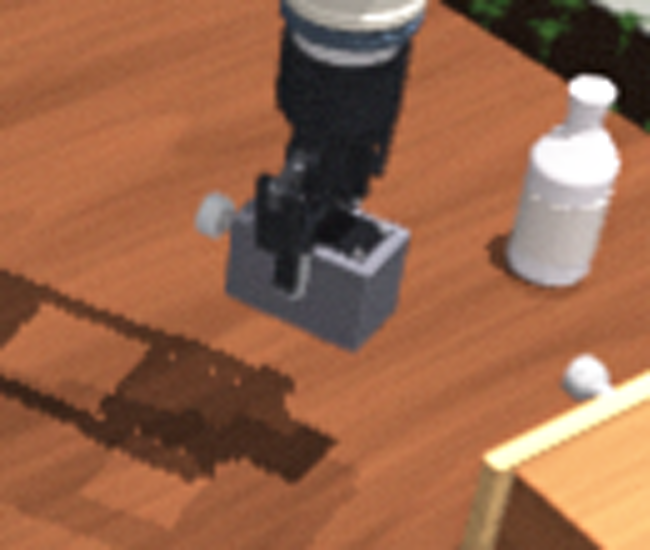

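The box is held squarely in the lift: wrist columns 270-494, opening 0.645. Carrying it over the bracket.

Call:
apply_moves(
  motion="-1 -0.008 0.025 0 0.015; -1 -0.02 0.06 0 0.045; -1 -0.142 0.447 0 0.231; -1 -0.142 0.447 0 0.231; -1 -0.142 0.447 0 0.231; -1 -0.142 0.447 0 0.231; -1 -0.142 0.447 0 0.231; -1 -0.142 0.447 0 0.231; -1 -0.142 0.447 0 0.231; -1 -0.142 0.447 0 0.231; -1 -0.142 0.447 0 0.231; -1 -0.142 0.447 0 0.231; -1 -0.142 0.447 0 0.231; -1 -0.142 0.447 0 0.231; -1 -0.142 0.447 0 0.231; -1 -0.142 0.447 0 0.231; -1 -0.142 0.447 0.04 0.231; -1 -0.142 0.447 0.07 0.231; -1 -0.142 0.447 0.07 0.231; -1 -0.142 0.447 0.07 0.231",
)

```text
clock: 8.15
eef_pos: [570.3, -226.8, 256.2]
tcp_rot: [-3.142, 0.005, -0.401]
contact_force: [-0.1, 0.3, -6.6]
opening: 0.65
```

Run:
```python
from h import *
import pickle
f=grab_frame("wrist"); save(f,"w5.png",None,1.5);pickle.dump(f,open("w5.pkl","wb"))
p,R,s=pose(); print(p,s["tcp_rot"],s["opening"],s["contact_force"],s["clock"])
go([570.3,-229,230],-.402);
f=grab_frame("scene"); save(f,"s5.png",(130,260,160,290),4.5);pickle.dump(f,open("s5.pkl","wb"))
p,R,s=pose(); print(p)
```

```text
[ 571.33751835 -227.42625478  258.04863141] [-3.14152721e+00  9.34920784e-04 -4.01056808e-01] 0.6506700505806619 [ 1.04022996 -0.33661836 -6.71801641] 8.2
from [ 571.3 -227.4  258. ] yaw -0.4011 -> x y z twist: [-0.0003  0.0019  0.028 ] 0.0003 rows>= 0.7 clock 8.2
[ 571.92199437 -227.88171756  259.21385538]
```

View pics/w5.png

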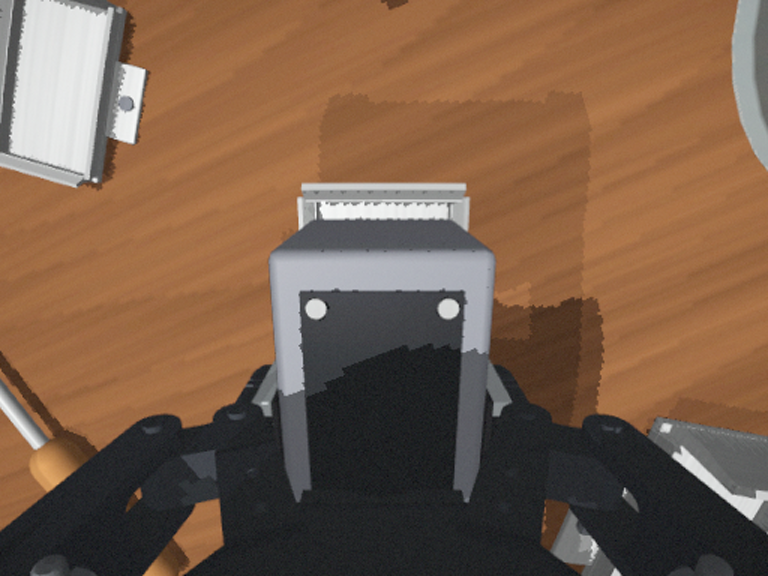

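View pics/s5.png

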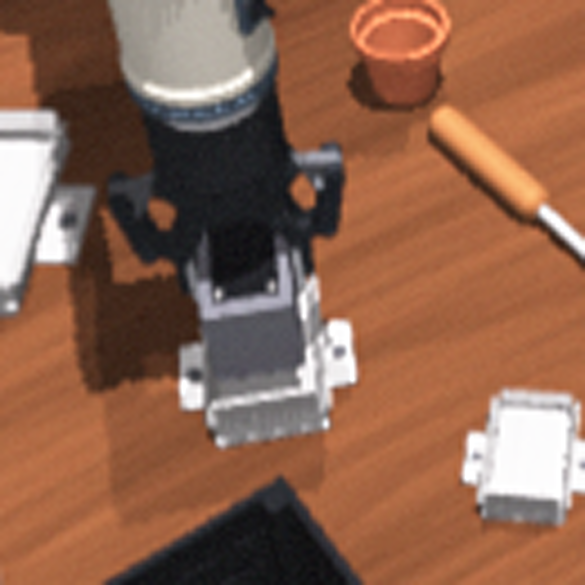

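Run:
```python
from h import *
import pickle
f=pickle.load(open("w5.pkl","rb"))
# express in camera-derived tool frame: use calibration pose of cam at that moment
p=np.array([571.34,-227.43,258.05]);R=Ro.from_euler("xyz",[3.1416,.0009,-.40106]).as_matrix()
q=lambda uv,z: (unproj(f,(np.array(uv)+.5)/1.5-.5,z)-p)@R
print("rim far corners z22",q([[299,198],[468,198]],22).round(1), unproj(f,(np.array([[299,198],[468,198]])+.5)/1.5-.5,22).round(1))
print("box far top z(tcp-199+65)",q([[270,254],[495,254]],258-199+65).round(1))
b=T(569.2,-228.5,-.402,[[54,38.5,22],[54,-38.5,22]]);print("pred",b.round(1),((b-p)@R).round(1))
p,R,s=pose();print(p)
save(f,"w5c.png",(185,330,110,180),5)
```

```text
rim far corners z22 [[ 52.3 -37.1 236. ]
 [ 52.3  40.1 236. ]] [[ 633.8 -213.6   22. ]
 [ 603.6 -284.7   22. ]]
box far top z(tcp-199+65) [[ 47.1 -25.7 134. ]
 [ 47.1  27.3 134. ]]
pred [[ 634.  -214.2   22. ]
 [ 603.8 -285.1   22. ]] [[ 52.7 -36.6 236. ]
 [ 52.6  40.4 236. ]]
[ 571.92199437 -227.88171756  259.21385538]
```

View pics/w5c.png

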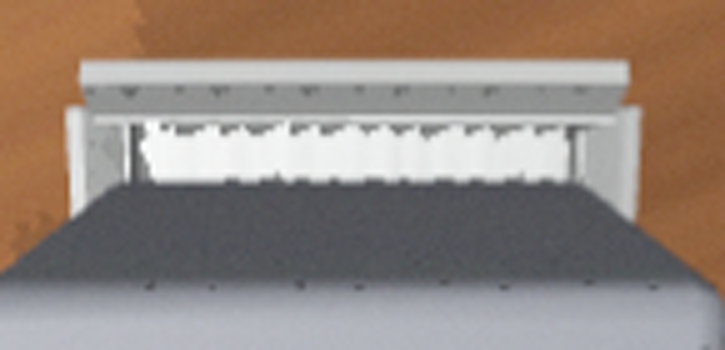

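Bracket and box agree within 1 mm in the wrist view. Lowering.

Call:
apply_moves(
  motion="-1 -0.001 0 0.01 0; -1 -0.001 0 0.02 0; -1 -0.001 0 0.03 0; -1 -0.001 0 0.036 0; -1 -0.001 0 0.04 0; -1 -0.001 0 0.044 0; -1 -0.001 0 0.048 0; -1 -0.001 0 0.05 0; -1 -0.001 0 0.05 0; -1 -0.001 0 0.05 0; -1 -0.001 0 0.05 0; -1 -0.001 0 0.05 0",
)

```text
clock: 9.25
eef_pos: [570.3, -228.0, 208.0]
tcp_rot: [-3.142, -0.001, -0.402]
contact_force: [-0.5, -0.4, -7.5]
opening: 0.643
```

Run:
```python
from h import *
import pickle
f=grab_frame("wrist"); save(f,"w6.png",None,1.5)
f=grab_frame("scene"); save(f,"s6.png",(130,260,160,290),4.5)
p,R,s=pose(); print(p,s["tcp_rot"],s["opening"],s["contact_force"],s["clock"])
```

```text
[ 570.21807978 -227.92067824  207.99741095] [-3.14156983e+00 -5.21514908e-04 -4.02353841e-01] 0.6499689978304467 [-0.1250526   0.01007902 -6.86557329] 9.35
```

View pics/w6.png

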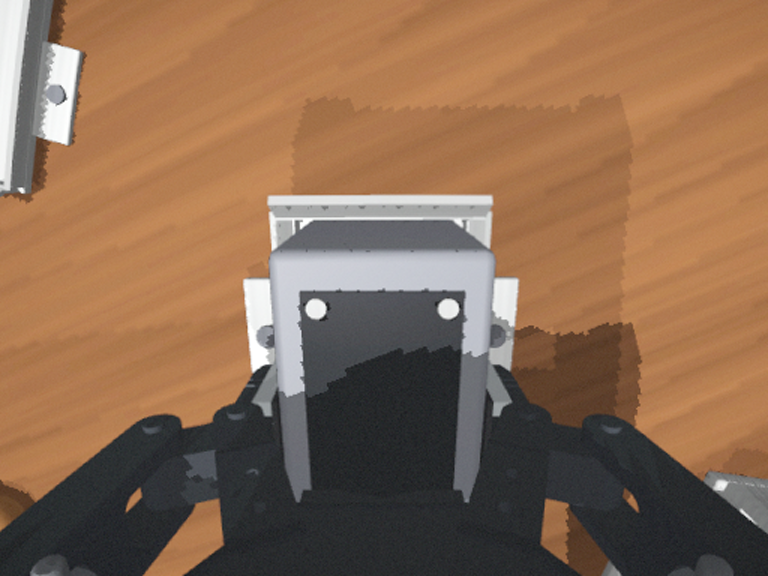

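View pics/s6.png

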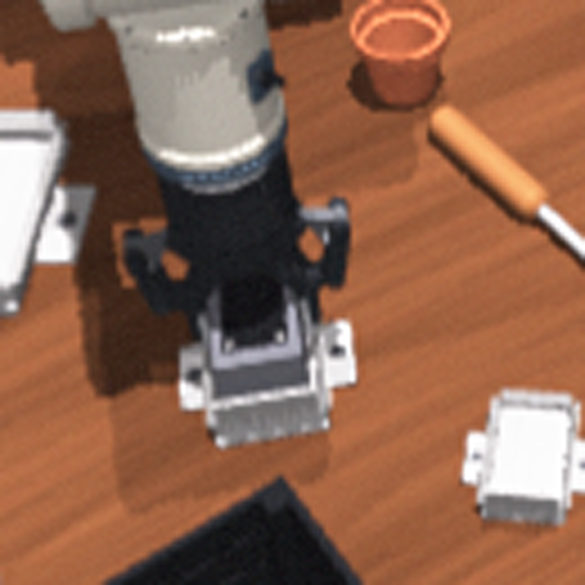

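The box is centred inside the rims, and the load is still its full weight. Last few mm next.

Call:
apply_moves(
  motion="-1 0 0 0.001 0; -1 0 0 0.002 0; -1 0 0 0.003 0; -1 0 0 0.003 0; -1 0 0 0.003 0; -1 0 0 0.003 0",
)

```text
clock: 9.85
eef_pos: [570.1, -227.9, 204.8]
tcp_rot: [-3.142, 0.0, -0.402]
contact_force: [-1.0, 0.6, -3.7]
opening: 0.649
```

Weight is transferring to the floor. Open, then rise.

Call:
apply_moves(
  motion="-1 0 0 0.001 0; -1 0 0 0.001 0; 1 0 0 0.001 0; 1 0 0 0.001 0; 1 0 0 0.001 0; 1 0 0 0.001 0; 1 0 0 0.001 0; 1 0 0 0.001 0; 1 0 0 0.001 0; 1 0 0 -0.03 0; 1 0 0 -0.07 0; 1 -0.03 0 -0.11 0; 1 -0.06 0 -0.14 0; 1 -0.09 0 -0.15 0; 1 -0.1 0 -0.15 0; 1 -0.1 0 -0.15 0; 1 -0.1 0 -0.15 0",
)

```text
clock: 11.27
eef_pos: [478.2, -188.8, 354.7]
tcp_rot: [-3.142, -0.001, -0.402]
contact_force: [-0.5, 0.0, -0.1]
opening: 0.999
```

Run:
```python
from h import *
import pickle
f=grab_frame("wrist"); save(f,"w7.png",None,1.5);pickle.dump(f,open("w7.pkl","wb"))
p,R,s=pose(); print(p,s["tcp_rot"],s["opening"],s["contact_force"],s["clock"])
for q in ("switch_box","knob_grip"): print(q,[(round(d["conf"],2),np.round(d["point"],1)) for d in spotter.place_of(q,"wrist")])
box=[(rect(50,28,72),(0,0,255)),([[-70,14,42],[-84,14,42],[-84,-14,42],[-70,-14,42]],(255,0,0))]
overlay(f,569.2,-228.5,-.402,box,"ov7.png",(165,340,20,190),4)
```

```text
[ 478.80030288 -189.01983026  354.33558187] [-3.14158197e+00 -5.70530436e-04 -4.02339849e-01] 0.9978902829303333 [0.69436032 0.40843579 0.0562531 ] 11.3167
switch_box []
knob_grip [(0.57, array([ 499.7, -197.4,   37.6]))]
```

View pics/w7.png

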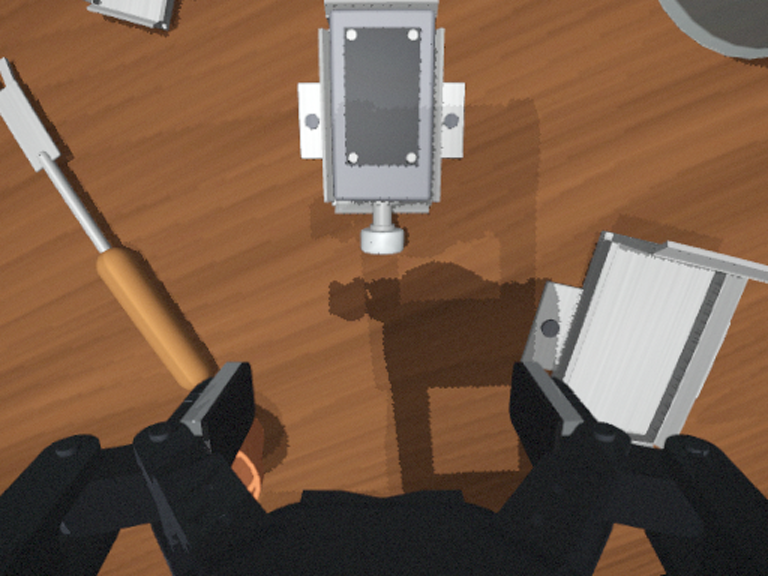

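View pics/ov7.png

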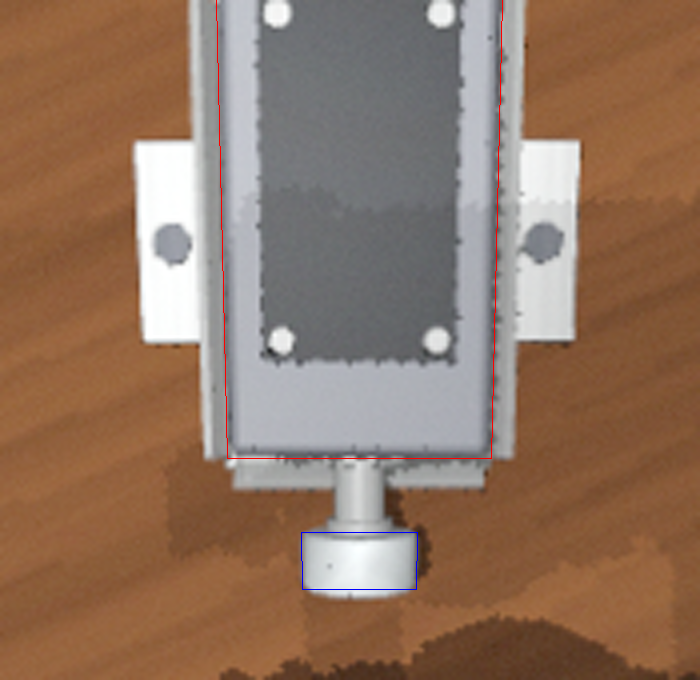

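Picture: the box sits flat and centred between the rims, and the knob at (382,240) is over the lip and home, matching the overlay. Now the knob.

Run:
```python
from h import *
x=-79
go([569.2+x*np.cos(.402),-228.5-x*np.sin(.402),197],-.402)
```

```text
from [ 479.1 -189.1  353.9] yaw -0.4024 -> x y z twist: [0.0194 0.001  0.1569] -0.0001 rows>= 3.8 clock 11.4167
```

Call:
apply_moves(
  motion="1 0.019 0.001 0.04 0; 1 0.019 0.001 0.08 0; 1 0.019 0.001 0.11 0; 1 0.019 0.001 0.135 0; 1 0.019 0.001 0.15 0; 1 0.019 0.001 0.157 0; 1 0.019 0.001 0.157 0; 1 0.019 0.001 0.157 0; 1 0.019 0.001 0.157 0; 1 0.019 0.001 0.157 0",
)

```text
clock: 12.25
eef_pos: [495.9, -197.4, 198.8]
tcp_rot: [-3.142, -0.002, -0.402]
contact_force: [-0.1, 0.1, 0.1]
opening: 0.999
```

Run:
```python
from h import *
f=grab_frame("scene"); save(f,"s8.png",(130,260,140,270),4.5)
f=grab_frame("wrist"); save(f,"w8.png",None,1.5)
p,R,s=pose(); print(p,s["tcp_rot"],s["opening"],s["contact_force"],s["clock"])
```

```text
[ 495.61549636 -197.2408808   198.71414673] [-3.14153803e+00 -1.84051414e-03 -4.02360582e-01] 0.9949309344796471 [-0.56604161  0.14854651 -0.01401223] 12.35
```

View pics/s8.png

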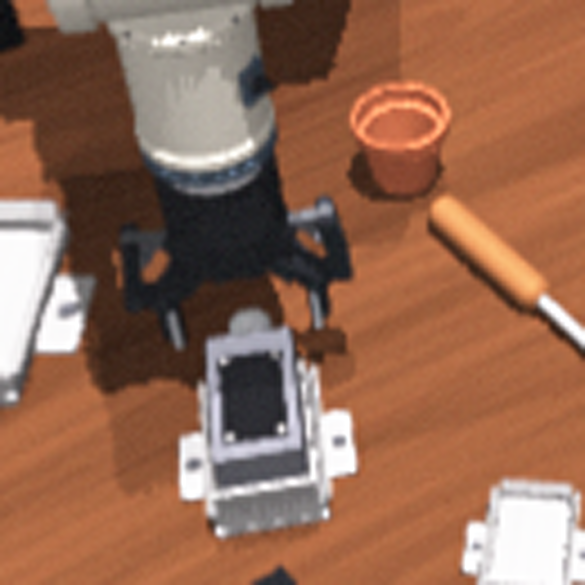

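View pics/w8.png

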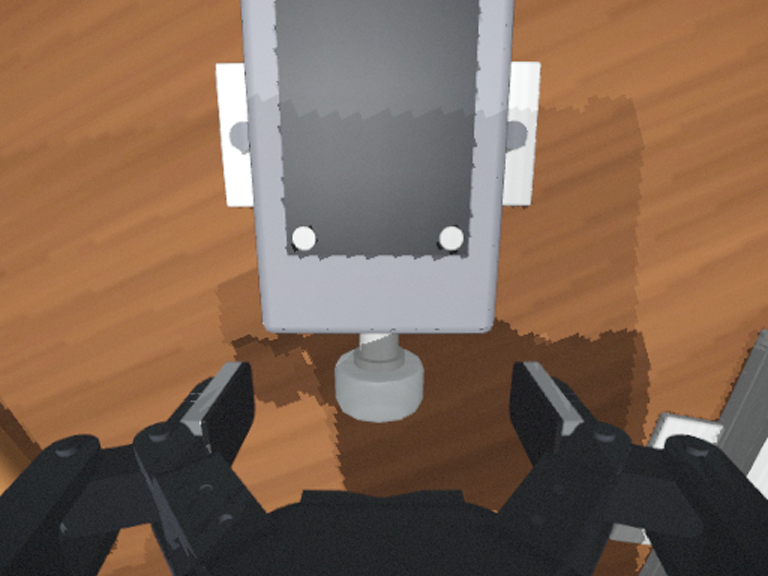

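Call:
apply_moves(
  motion="1 0 0 0.002 0; -1 0 0 0.002 0; -1 0 0 0.002 0; -1 0 0 0.002 0; -1 0 0 0.002 0; -1 0 0 0.002 0; -1 0 0 0.002 0; -1 0 0 0.002 0; -1 0 0 0.002 0; -1 0 0 0.002 0; -1 0 0 0.002 0; -1 0 0 0.002 0",
  squeeze=50,
)

```text
clock: 13.35
eef_pos: [495.2, -197.1, 195.9]
tcp_rot: [-3.142, -0.0, -0.402]
contact_force: [-1.0, -1.4, 5.4]
opening: 0.307
```

Call:
apply_moves(
  motion="-1 -0.001 0 0 0; -1 -0.002 0 0 0; -1 -0.003 0 0 0; -1 -0.004 0 0 0; -1 -0.005 0 0 0; -1 -0.006 0 0 0; -1 -0.006 0 0 0",
)

```text
clock: 13.93
eef_pos: [490.2, -194.9, 195.9]
tcp_rot: [-3.142, -0.002, -0.402]
contact_force: [4.5, -1.4, 0.4]
opening: 0.305
```

Run:
```python
from h import *
f=grab_frame("wrist"); save(f,"w9.png",None,1.5)
p,R,s=pose(); print(p,R.T@s["contact_force"],s["opening"],s["clock"])
```

```text
[ 490.22906684 -194.98895883  195.96251404] [ 4.27542856  0.09780607 -0.20357067] 0.30531938480333454 13.9833
```

View pics/w9.png

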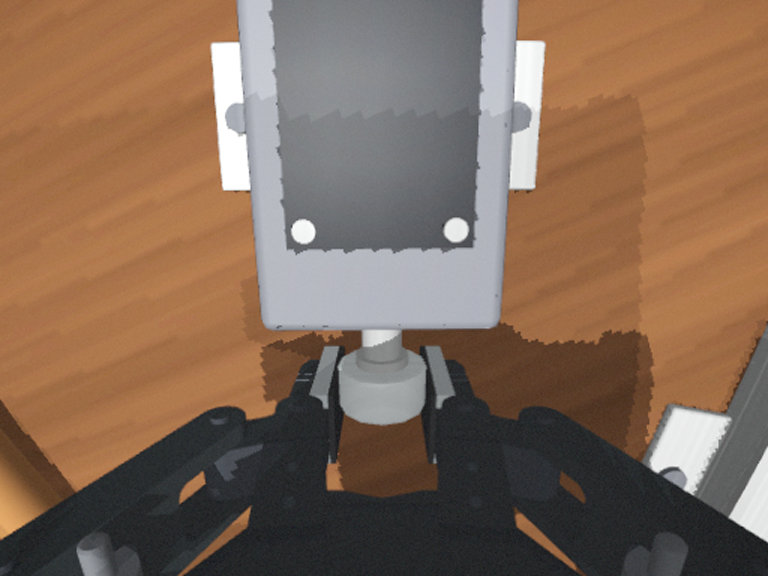

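The box slid toward the lip with the knob, and the pull is now 4.3 N. Continuing.

Call:
apply_moves(
  motion="-1 -0.001 0 0 0; -1 -0.002 0 0 0; -1 -0.003 0 0 0; -1 -0.004 0 0 0; -1 -0.005 0 0 0; -1 -0.005 0 0 0",
)

```text
clock: 14.48
eef_pos: [484.7, -192.7, 195.8]
tcp_rot: [3.142, 0.001, -0.402]
contact_force: [1.2, -0.7, 4.8]
opening: 0.308
```

Call:
apply_moves(
  motion="-1 -0.001 0 0 0; -1 -0.002 0 0 0; -1 -0.003 0 0 0; -1 -0.004 0 0 0; -1 -0.005 0 0 0; -1 -0.005 0 0 0",
)

```text
clock: 14.98
eef_pos: [479.1, -190.3, 195.7]
tcp_rot: [3.141, 0.004, -0.402]
contact_force: [-3.6, 1.0, 10.6]
opening: 0.308
```

Run:
```python
from h import *
f=grab_frame("wrist"); save(f,"w10.png",None,1.5)
p,R,s=pose(); print(p,R.T@s["contact_force"],s["opening"],s["clock"])
```

```text
[ 479.12599223 -190.33456859  195.67211508] [ -4.1427214    0.09239547 -10.16285532] 0.3052278118473078 15.0333
```

View pics/w10.png

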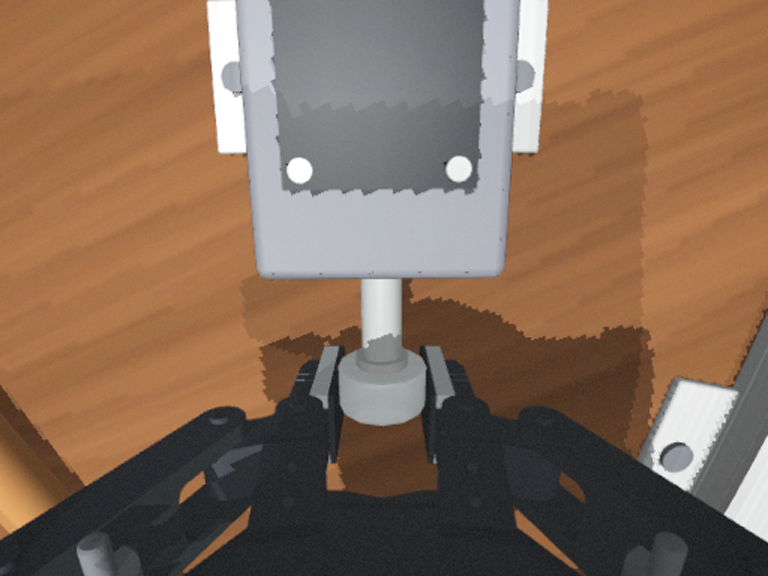

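The knob is past mid travel: the spring force has reversed to -4 N along tool x. A few mm more and then release.

Call:
apply_moves(
  motion="-1 -0.001 0 0 0; -1 -0.002 0 0 0; -1 -0.003 0 0 0; -1 -0.003 0 0 0; -1 -0.003 0 0 0",
)

```text
clock: 15.45
eef_pos: [476.9, -189.4, 195.7]
tcp_rot: [3.141, 0.002, -0.402]
contact_force: [-0.6, 0.3, 7.7]
opening: 0.309
```

Run:
```python
from h import *
f=grab_frame("wrist"); save(f,"w11.png",None,1.5)
f=grab_frame("scene"); save(f,"s11.png",(130,260,140,270),4.5)
p,R,s=pose(); print(p,R.T@s["contact_force"],s["opening"],s["clock"])
```

```text
[ 476.8897505  -189.38597344  195.72109488] [-1.32491425  1.46179972 -8.0307421 ] 0.3045442718653675 15.55
```

View pics/w11.png

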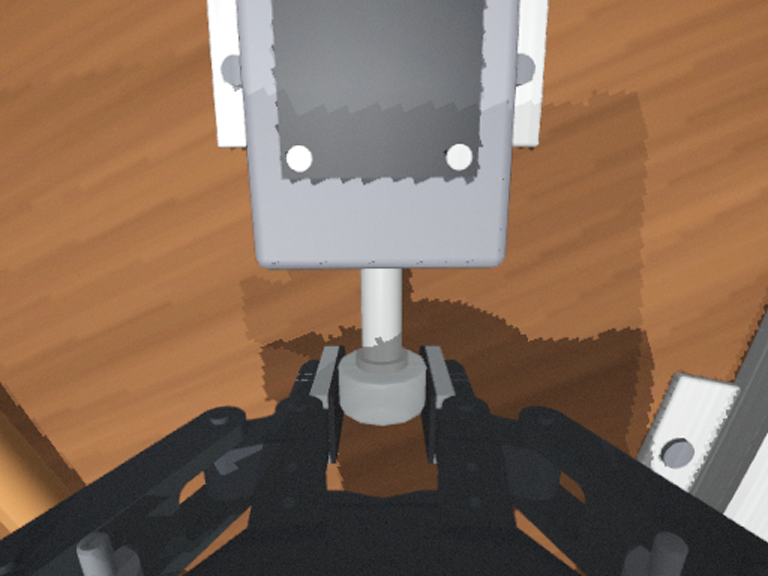

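View pics/s11.png

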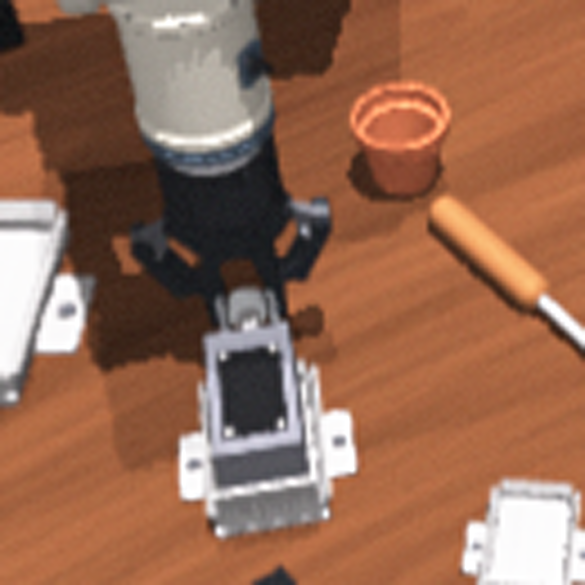

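The knob looks nearly fully out and the force is near zero. Let go, rise and look.

Call:
apply_moves(
  motion="1 0 0 0 0; 1 0 0 0 0; 1 0 0 0 0; 1 0 0 0 0; 1 0 0 0 0; 1 0 0 0 0; 1 -0.005 0 -0.02 0; 1 -0.01 0 -0.05 0; 1 -0.02 0 -0.09 0; 1 -0.03 0 -0.12 0; 1 -0.03 0 -0.12 0; 1 -0.03 0 -0.12 0; 1 -0.03 0 -0.12 0",
)

```text
clock: 16.63
eef_pos: [450.0, -177.8, 315.6]
tcp_rot: [3.142, -0.0, -0.402]
contact_force: [0.6, -0.3, -0.9]
opening: 0.997
```

Run:
```python
from h import *
import pickle
f=grab_frame("wrist"); save(f,"w12.png",None,1.5);pickle.dump(f,open("w12.pkl","wb"))
p,R,s=pose(); print(p,R.T@s["contact_force"],s["opening"],s["clock"])
for q in ("switch_box","knob_grip"): print(q,[(round(d["conf"],2),np.round(d["point"],1)) for d in spotter.place_of(q,"wrist")])
x=0
box=[(rect(50,28,72),(0,0,255)),([[-86,14,42],[-100,14,42],[-100,-14,42],[-86,-14,42]],(255,0,0))]
overlay(f,569.2+x*.92,-228.5-x*.39,-.402,box,"ov12.png",(165,340,20,210),4)
```

```text
[ 449.8634062  -177.81154578  314.92018104] [ 0.25616428  0.1992796  -0.21456498] 1.000110892241453 16.6833
switch_box [(0.91, array([ 571.1, -226.6,    8.4]))]
knob_grip [(0.9, array([ 481. , -190.7,   39. ]))]
```

View pics/ov12.png

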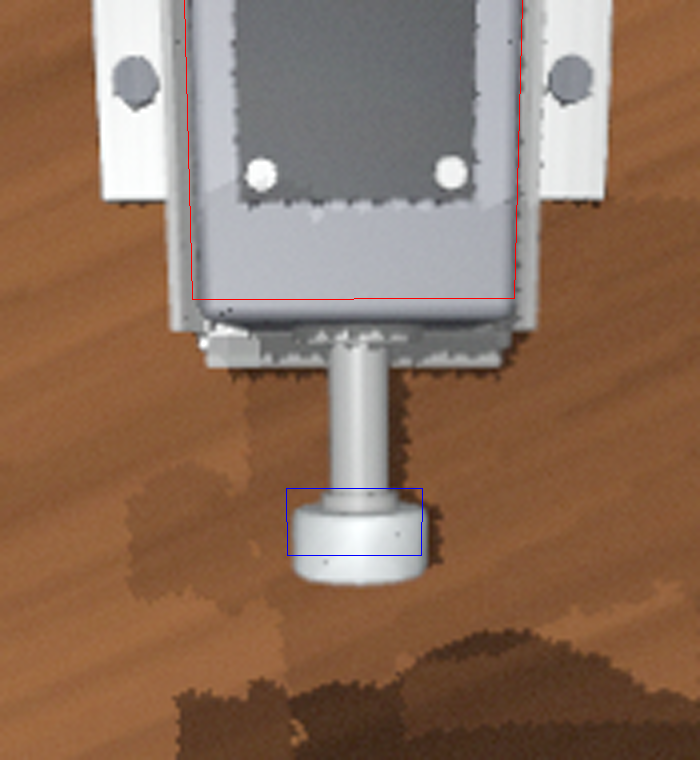

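Run:
```python
from h import *
import pickle
f=pickle.load(open("w12.pkl","rb"))
x=-4
box=[(rect(50,28,72),(0,0,255)),([[-86,14,42],[-100,14,42],[-100,-14,42],[-86,-14,42]],(255,0,0))]
overlay(f,569.2+x*.92,-228.5-x*.39,-.402,box,"ov13.png",(165,340,20,210),3)
f=grab_frame("scene"); save(f,"s13.png",(130,260,140,270),4.5)
```

```text
(no output)
```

View pics/ov13.png

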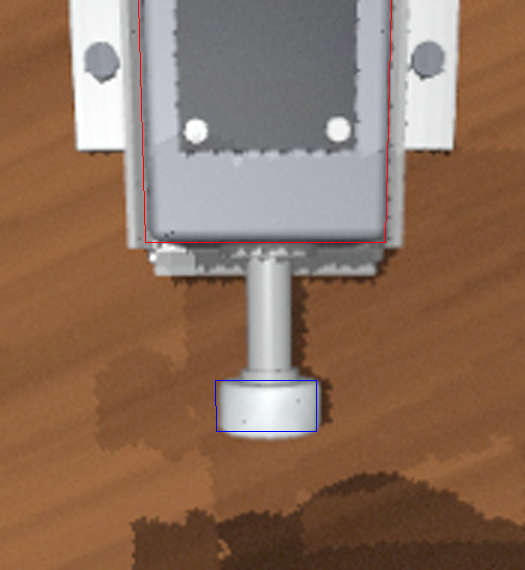

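View pics/s13.png

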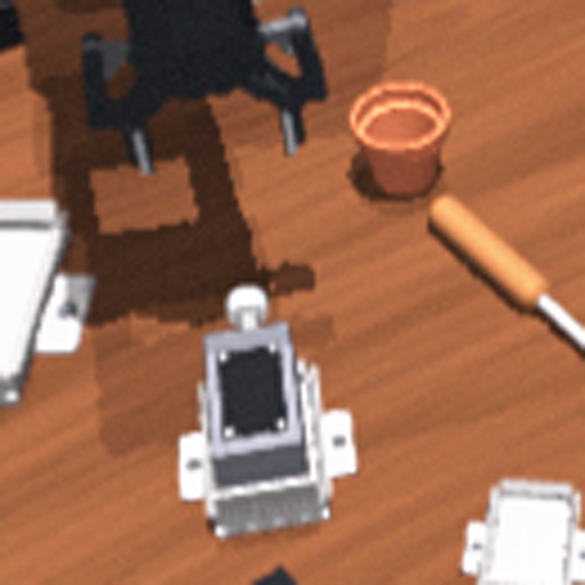

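The overlay with the box 4 mm toward the lip matches both box and knob, so the knob is fully out and staying there, with nothing touching it. Now shut the fingers and come down in front of the knob.

Call:
apply_moves(
  motion="-1 0 0 0 0; -1 0 0 0 0; -1 0 0 0 0; -1 0 0 0 0; -1 0 0 0 0; -1 0 0 0 0; -1 0 0 0 0; -1 0 0 0 0; -1 0 0 0.04 0; -1 0 0 0.07 0; -1 0 0 0.095 0; -1 0 0 0.11 0; -1 0 0 0.117 0; -1 0 0 0.117 0; -1 0 0 0.117 0; -1 0 0 0.117 0",
  squeeze=50,
)

```text
clock: 18.17
eef_pos: [450.7, -178.1, 199.7]
tcp_rot: [-3.142, -0.002, -0.402]
contact_force: [0.8, 0.0, -0.4]
opening: 0.0
```

Run:
```python
from h import *
f=grab_frame("wrist"); save(f,"w14.png",None,1.5)
p,R,s=pose(); print(p,R.T@s["contact_force"],s["opening"],s["clock"])
print("bracket frame",(np.array([[.9203,-.3913],[.3913,.9203]])@(p[:2]-[569.2,-228.5])))
```

```text
[ 450.69215354 -178.14614907  199.8386483 ] [-0.25625464 -0.31918941  0.7334455 ] -0.0004646281245103808 18.2167
bracket frame [-1.28766233e+02 -3.14713103e-02]
```

View pics/w14.png

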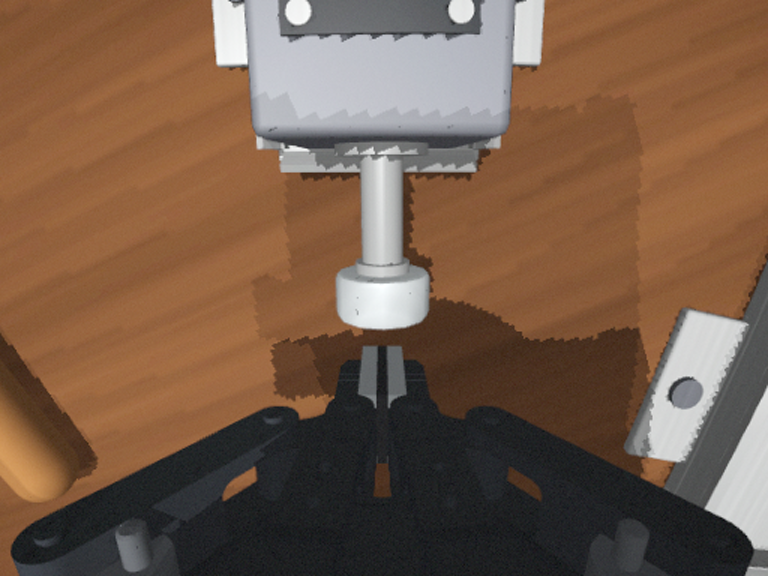

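The shut pads at (382,355) point at the middle of the knob head at (382,300). Pushing in stages.

Call:
apply_moves(
  motion="-1 0.004 0 0 0; -1 0.008 0 0 0; -1 0.011 0 0 0; -1 0.013 0 0 0; -1 0.015 0 0 0; -1 0.017 0 0 0; -1 0.019 0 0 0; -1 0.021 0 0 0; -1 0.023 0 0 0; -1 0.023 0 0 0; -1 0.023 0 0 0",
)

```text
clock: 19.13
eef_pos: [471.0, -186.8, 198.4]
tcp_rot: [-3.142, 0.001, -0.402]
contact_force: [-1.9, 1.5, -0.9]
opening: 0.001
```

Run:
```python
from h import *
f=grab_frame("wrist"); save(f,"w15.png",None,1.5)
p,R,s=pose(); print(p,R.T@s["contact_force"],s["opening"],s["clock"])
```

```text
[ 470.98372187 -186.77326604  198.41108484] [-2.27040686 -0.31065829  1.65115013] -0.0036441483863354 19.1833
```

View pics/w15.png

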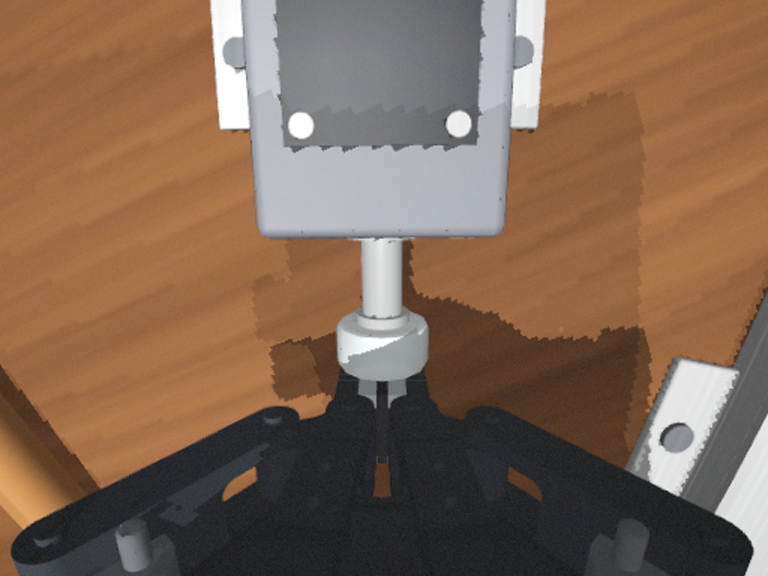

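Call:
apply_moves(
  motion="-1 0.002 0 0 0; -1 0.004 0 0 0; -1 0.006 0 0 0; -1 0.008 0 0 0; -1 0.008 0 0 0; -1 0.008 0 0 0",
)

```text
clock: 19.68
eef_pos: [479.0, -190.2, 198.8]
tcp_rot: [-3.142, -0.001, -0.402]
contact_force: [0.9, 0.6, 0.2]
opening: -0.001
```

Call:
apply_moves(
  motion="-1 0.001 0 0 0; -1 0.002 0 0 0; -1 0.003 0 0 0; -1 0.004 0 0 0; -1 0.004 0 0 0; -1 0.004 0 0 0",
)

```text
clock: 20.18
eef_pos: [480.6, -190.9, 198.3]
tcp_rot: [3.142, 0.005, -0.402]
contact_force: [-7.1, 4.0, 6.7]
opening: 0.003
```

Run:
```python
from h import *
f=grab_frame("wrist"); save(f,"w16.png",None,1.5)
p,R,s=pose(); print(p,R.T@s["contact_force"],s["opening"],s["clock"])
print("bracket frame",(np.array([[.9203,-.3913],[.3913,.9203]])@(p[:2]-[569.2,-228.5])))
```

```text
[ 480.62094598 -190.89832355  198.27292646] [-9.36447144 -0.26824358 -6.04605205] -0.0004351014799623421 20.2333
bracket frame [-9.62328394e+01 -5.61609986e-02]
```

View pics/w16.png

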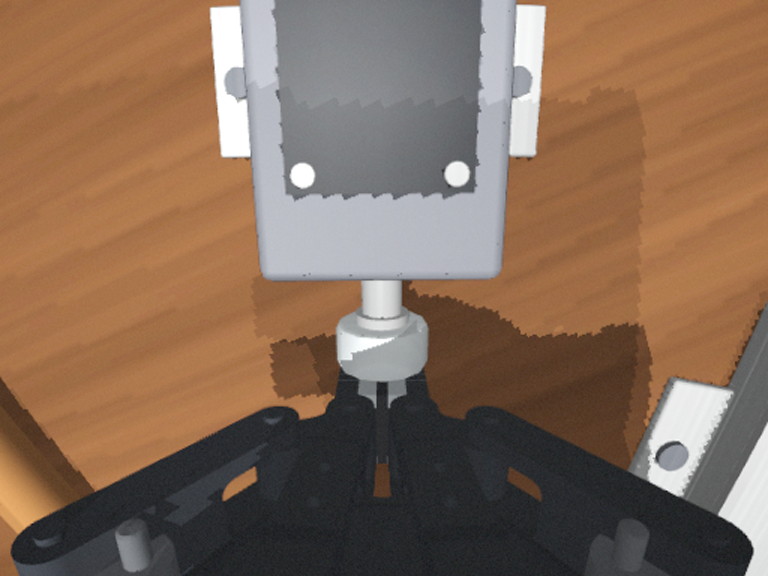

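Run:
```python
from h import *
f=grab_frame("wrist")
p,R,s=pose(); print(R.T@s["contact_force"])
for x in (4,):
  for k in (0,8):
    box=[(rect(50,28,72),(0,0,255))]+[([[-70-k-dx,14*np.cos(a),42+14*np.sin(a)] for a in np.linspace(0,6.28,24)],(255,0,0)) for dx in (0,14)]
    overlay(f,569.2+x*.92,-228.5-x*.39,-.402,box,f"ov16_{k}.png",(160,350,0,290),2)
import cv2
cv2.imwrite("pics/ov16.png",np.hstack([cv2.imread("pics/ov16_0.png"),cv2.imread("pics/ov16_8.png")]))
```

```text
[-8.76823804  0.17896797 -5.50809317]
```

View pics/ov16.png

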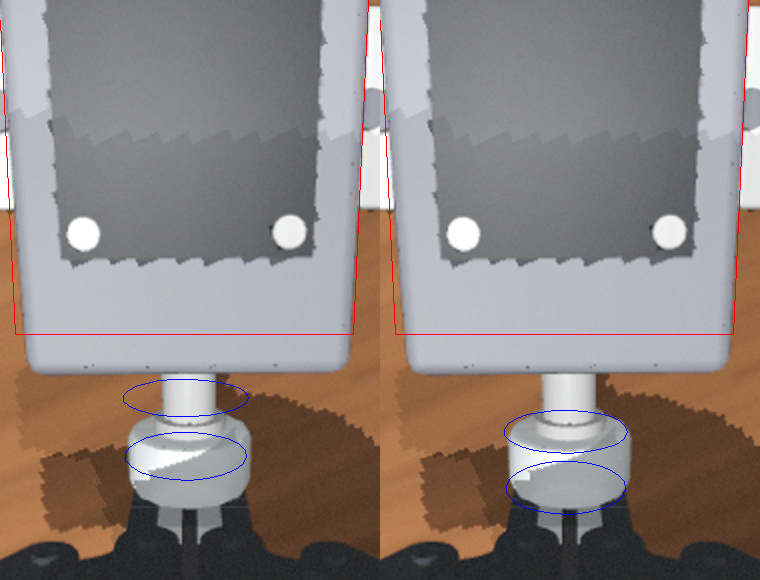

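The contact force dropped when the knob snapped in and then rose to 9 N against its end stop. Backing off and rising to look.

Call:
apply_moves(
  motion="-1 -0.005 0 0 0; -1 -0.015 0 0 0; -1 -0.03 0 0 0; -1 -0.035 0 -0.03 0; -1 -0.035 0 -0.07 0; -1 -0.035 0 -0.11 0; -1 -0.035 0 -0.14 0; -1 -0.035 0 -0.14 0; -1 -0.035 0 -0.14 0; -1 -0.035 0 -0.14 0",
)

```text
clock: 21.12
eef_pos: [449.5, -177.7, 338.3]
tcp_rot: [3.142, -0.0, -0.402]
contact_force: [-0.7, -0.0, 0.1]
opening: -0.004
```

Run:
```python
from h import *
import pickle
f=grab_frame("wrist");pickle.dump(f,open("w17.pkl","wb"));save(f,"w17.png",None,1.5)
p,R,s=pose(); print(p,R.T@s["contact_force"],s["clock"])
for q in ("switch_box","knob_grip"): print(q,[(round(d["conf"],2),np.round(d["point"],1)) for d in spotter.place_of(q,"wrist")])
for x in (-2,):
    box=[(rect(50,28,72),(0,0,255))]+[([[-70-dx,14*np.cos(a),42+14*np.sin(a)] for a in np.linspace(0,6.28,24)],(255,0,0)) for dx in (0,14)]
    overlay(f,569.2+x*.92,-228.5-x*.39,-.402,box,f"ov17.png",(165,340,0,190),4)
f=grab_frame("scene"); save(f,"s17.png",(130,260,140,270),4.5)
```

```text
[ 449.38228727 -177.61111742  337.67414656] [0.02967972 0.43656801 0.61797668] 21.1667
switch_box [(0.89, array([ 571.2, -229.5,    5.5]))]
knob_grip [(0.93, array([ 496.4, -198.3,   39.8]))]
```

View pics/ov17.png

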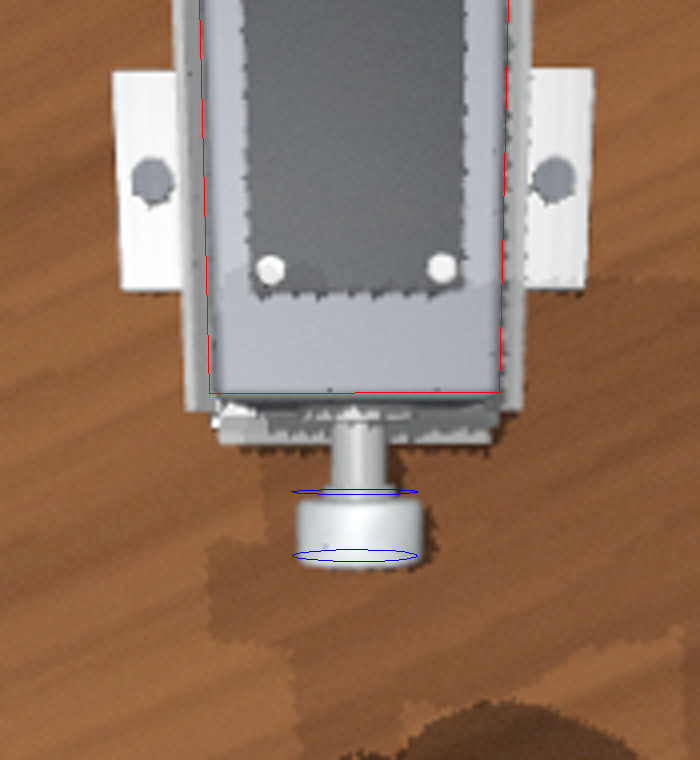

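View pics/w17.png

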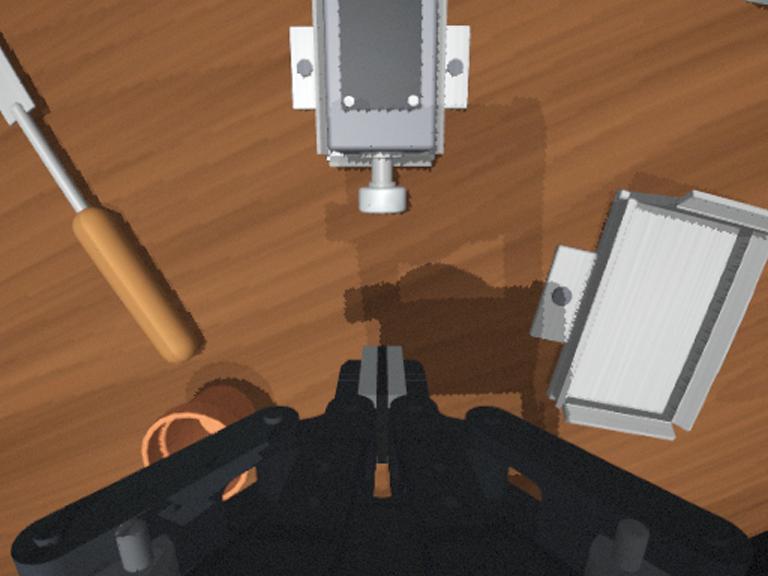

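View pics/s17.png

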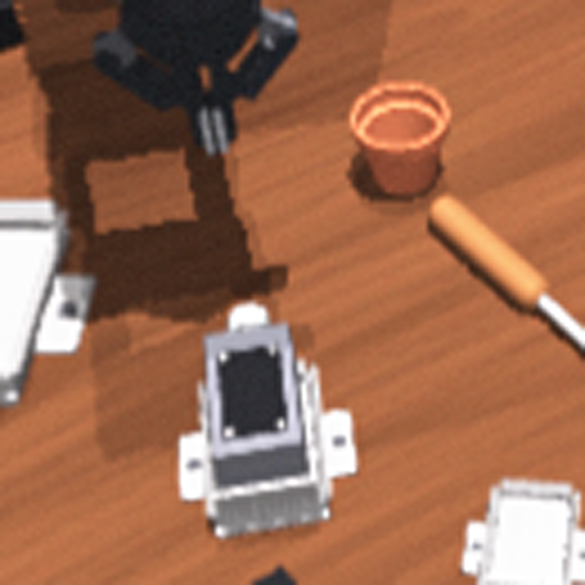

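The knob is home, with the head back about 77 mm from the box centre and the box about 3 mm lipward. One full-view check from farther back for flatness before handing in.

Run:
```python
from h import *
go([520,-208,390],-.402)
```

```text
from [ 449.6 -177.7  337.4] yaw -0.4024 -> x y z twist: [ 0.0765  0.0003 -0.0528] -0.0001 rows>= 2.2 clock 21.3167
```

Call:
apply_moves(
  motion="-1 0 0 -0.03 0; -1 0.03 0 -0.053 0; -1 0.06 0 -0.053 0; -1 0.077 0 -0.053 0; -1 0.077 0 -0.053 0; -1 0.077 0 -0.053 0; -1 0.077 0 -0.053 0; -1 0.077 0 -0.053 0; -1 0.077 0 -0.053 0; -1 0.077 0 -0.053 0",
)

```text
clock: 22.15
eef_pos: [520.4, -207.8, 391.6]
tcp_rot: [3.142, 0.0, -0.402]
contact_force: [-0.2, -0.3, -0.4]
opening: -0.004
```

Run:
```python
from h import *
import pickle
f=grab_frame("wrist");pickle.dump(f,open("w18.pkl","wb"))
p,R,s=pose(); print(p,s["clock"])
for q in ("switch_box","knob_grip"): print(q,[(round(d["conf"],2),np.round(d["point"],1)) for d in spotter.place_of(q,"wrist")])
x=-3
box=[(rect(50,28,72),(0,0,255)),([[-70,14,42],[-84,14,42],[-84,-14,42],[-70,-14,42]],(255,0,0)),(rect(54,38.5,22)[:2],(0,255,0))]
overlay(f,569.2+x*.92,-228.5-x*.39,-.402,box,f"ov18.png",(190,320,40,220),3.2)
g=grab_frame("top"); save(g,"t18.png",None,1.5)
for q in ("weeder","slate_pot","clay_pot","cloche","feed_bottle"): print(q,[(round(d["conf"],2),np.round(d["point"])) for d in spotter.place_of(q,"top")][:1])
```

```text
[ 520.51287857 -207.85830322  391.73661369] 22.2
switch_box [(0.72, array([ 569.7, -231.6,    4.5]))]
knob_grip [(0.73, array([ 496.4, -195.6,   41.6]))]
weeder [(0.84, array([573.,  -4.,   0.]))]
slate_pot [(0.78, array([786.,  66.,  -2.]))]
clay_pot [(0.86, array([385., -16.,   1.]))]
cloche [(0.74, array([521., 540.,   2.]))]
feed_bottle [(0.8, array([524., 542.,   2.]))]
```

View pics/ov18.png

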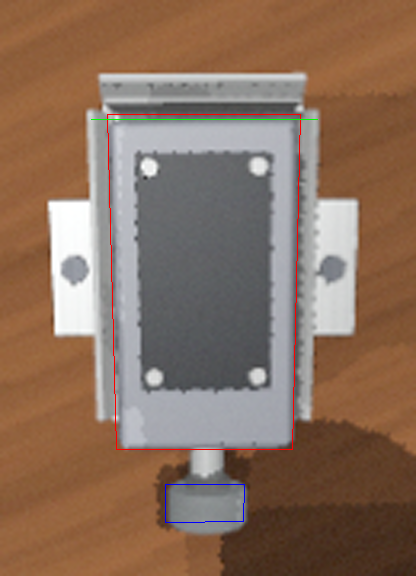

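View pics/t18.png

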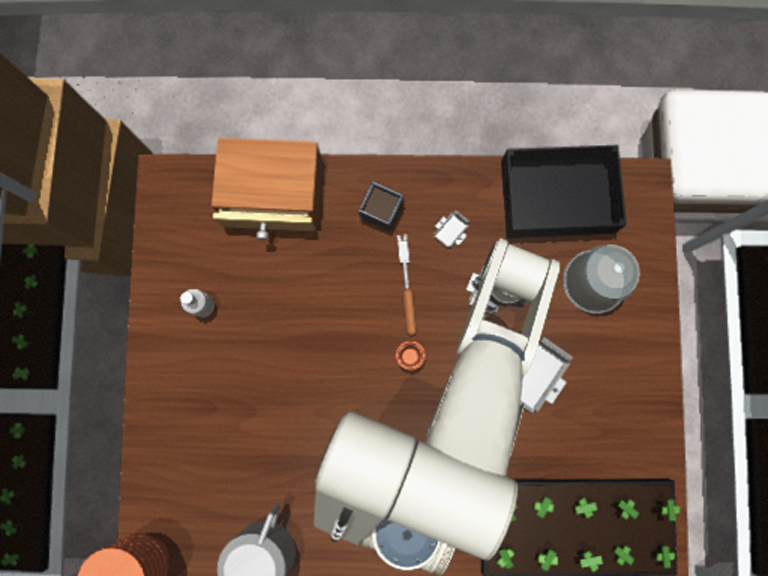

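Run:
```python
from rig import r
print(r.sign_off())
```

```text
the job is handed in; nothing more can be done
None
```

I put the switch box in the middle-sized bracket with its knob over the front lip and let go of it. I then pulled the knob out, let go so it stayed out, pushed it back home and handed the job in at about 22 s. The hand-in gives no verdict.

**Last checks:**
- **Box:** in the last wrist picture it lies flat between the rims, about 3 mm toward the lip. The allowance is 8 mm.
- **Knob:** the head's centre is about 77 mm from the box's centre, which is home. With the knob let go at the outer stop, the picture matched full travel to within about 1 mm.
- **Contact:** nothing was touching the box at hand-in.
- **Other things on the bench:** the weeder, both pots and the bottle were found within about 5 mm of where they started. In the top picture the cloche looks unmoved.

**What disagreed or failed:**
- The network reported the bottle's position when asked for the cloche, so the cloche is checked by eye only.
- The network's box position differed from my overlay by about 3 mm, which is within its stated error.
- When I pushed the knob home, the box stopped short of the back wall. The end of the push read about 9 N against the knob's stop, so I took the knob as home and did not push further.

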